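# Pin and snap knob of a two-tier rack

## Robot

A 6-joint arm with a two-finger parallel gripper is mounted at the origin on a cart in front of the work surface, level with it; the furniture and walls round the work are solid. World frame = base frame: x ahead of the robot, y to its left, z up, the work surface at z = 0. Lengths are in m, angles in rad, forces in N, time in s.
With the tool pointing down it reaches from about 0.325 to 1 m from the base axis. Payload 5.1 kg.
Tool frame: the origin (TCP) lies midway between the tips of the shut fingers; the grasp point (between the pads) lies 19 mm behind it; z points along the fingers, y is the line along which they close (so a half turn about z gives the same grasp; the last joint's range is limited). The gripper opens to 85 mm and grips with 20 to 120 N. Pads are 22 mm wide; open, the fingers measure 114 mm over their backs; the gripper's body (76 mm by 85 mm) begins 54 mm behind the grasp point. The pads swing forward as they close: fully open they stand 13 mm farther back than shut.
Start: joints at [-1.268, 0.124, 1.65, -0, 1.367, -0.083], TCP at [0.245, -0.602, 0.231] pointing down, gripper open.
Joint ranges: [-2.61, 2.61], [-1.02, 2.33], [0.03, 2.71], [-1.35, 4.49], [0.32, 2.68], [-2.91, 2.91]. Speed limits (rad/s): [2.57, 2.57, 3.14, 3.14, 3.14, 3.14].

## Interface

Orientations are given as a rotation vector (axis times angle).
In Python, from rig import robot gives the robot as it stands.
- The arm moves only by the shell command python3 -m creep 'ROWS'. ROWS is JSON, a list of rows, each a list of 3 entries, a list of its own where there are three numbers: the opening in per cent of the stroke, from 0 (shut) to 100 (fully open), then the shift along the tool's x, y, z in mm, then the turn, a rotation vector about the tool's x, y, z in rad. A call has 1 to 8 rows; each row is the pose to reach, as a shift and turn from the pose commanded when the call began, along the tool's axes at that moment; what a row does not reach only later rows make up. A row lasts 1/10 s, in which the tool goes at most 50 mm and 8.59 degrees, less where a joint would pass 70% of its speed; a pose out of reach is approached as far as the arm can. A call with a gripper value outside its range is refused whole. The fingers move at their own pace and stop on an object; the grip force is fixed at half the most. Time passes only in rows, so rows that repeat a pose let the fingers close. It gives the time, the measured TCP pose, the force, the opening and the grip force at its end, in the units of the state.
- robot.state(): the state, without advancing time (a new reading comes with each control period).
- robot.read_camera(name): name is "scene" or "top" or "wrist"; returns a dict with "frame" (384x512x3 uint8, blue, green, red), "mtx" (3x3 intrinsics, pixels), "R" (3x3) and "t" (3): a world point X has camera coordinates R X + t. Camera axes: x right, y down, z forward; pixel columns grow to the right and rows downward; lengths in m; the calibration is good to about 2 mm. The wrist camera is an equidistant fisheye: a pixel r from the principal point sees the ray r / f radians off the axis. A picture is of the moment at which its call begins. There is no depth.
- robot.job_done(): hands the job in; it is judged then, once.
The state is a dict: "t": time; "joints": joint angles; "dq": joint speeds; "joint_efforts": joint torques, N m; "tool_pos": TCP position; "tcp_rot": TCP orientation; "contact_force": force on the tool from outside, world axes, zero at the start; "ft_torque": the same for the moment, N m; "finger_gap": opening from 0.0 (shut) to 1.0 (fully open); "finger_force": force on a finger pad.
Only numpy, scipy, OpenCV 4.12 (cv2) and the standard library are available. Lean on these libraries where they do the work, as an engineer would, in place of code of your own. Each camera call takes 0.05 s, during which the arm holds its last target. There are 200 camera calls.

## Task

Finish the two-tier rack: lift the steel pin out of its wooden block and lower it through the hole in the rack's upper shelf until it stands fully home in the socket of the base. Then set the black snap knob, hollow side down as it stands, on the pin's top, press it straight down until it clicks, and keep pressing until it is fully home. Do not let go: the program finishes while the fingers still push the knob down firmly, with 10 N or so; leave the candle and the spice jar where they are.

Things in the scene. Friction and masses are not known exactly. Their poses are not given: they have to be found in the camera images.
- pin_center (a point): centre of the loose steel pin (0.15 kg), an upright round rod, 14 mm across, 170 mm long; z along it to the top. This point is 85 mm above its foot. Three small sprung balls stand out 3.2 mm from its side, from 7 to 15 mm below the top: grip the pin below them, about 42 mm above this point (lower down, its top may meet the gripper's palm)
- pin_top (a point): centre of the pin's top end, 85 mm above pin_center, same axes
- block: fixed wooden block, 60 x 60 x 48 mm high, in which the pin stands at the start; origin at the centre of its underside, on the worktop (z = 0); the hole is in the middle
- rack_hole (a point): centre of the hole in the upper shelf of the fixed two-tier rack, at the shelf's upper face, 80 mm above the worktop; z up. Hole 16 mm wide; shelf 104 mm across, 8 mm thick, on three thin posts whose nuts rise 4 mm above it. With the pin fully home pin_center is 11 mm and the pin's top 96 mm above this point
- knob_center (a point): centre of the loose black round snap knob (50 g), 39 mm across, 32 mm high, z up; this point is 16 mm above its underside. It stands mouth down on the worktop, as it must be fitted. Mouth: a lip 4 mm high of 16 mm bore, above it a wider groove up to a ceiling 20 mm above the underside
- pin: the same pin, origin at the centre of its foot. The foot is coned (8 mm across at the end, full width 7 mm up), so is the top (6 mm across at the end, full width 6 mm down). It starts standing in a 38 mm deep hole of the block, foot 10 mm above the worktop, with 1 mm of play
- knob: the same knob, origin at the centre of its underside. Pushed over the pin's top, its lip meets the balls with knob_center 9 mm above pin_top; pressing them in takes 5 to 12 N, then the force drops (click). Press on: the lip slides past, the balls spring out above it, and fully home the ceiling stops on the pin's top, knob_center 4 mm below pin_top
- candle: tea light in a metal cup, 38 mm across, 15 mm high, loose, origin under its centre; to be left alone
- jar: spice jar with a yellow lid, 45 mm across, 100 mm high, loose, origin under its centre; to be left alone
- rack: the same rack, fixed, wood and steel, base 130 mm across; origin at the centre of its underside on the worktop. Straight below the shelf's hole a steel boss has a socket of the same 16 mm bore, its mouth 36 mm and its floor 6 mm above the worktop; the pin's foot stands on that floor when fully home
Things that resemble listed ones, but are neither listed nor needed, are in the scene too. Of the things shaped like the knob, the black one is meant.

How it is judged:
By the outcome, as a careful person would: the job done as asked, in the order asked, and still so for the second after the job is handed in, while the arm keeps its last pose, push and grip.
It also fails if it takes over 72 s, if anything falls off the work surface, if the arm or the gripper's body presses on something with over 40 N, if the wrist force passes 120 N, or if a joint passes its speed limit or range.

## Working session

There is one attempt and no reset: what is moved stays moved. The work goes in short steps, Python scripts to look and compute and a shell command to move; the robot and the scene stay as the last step left them, time stands still between calls to the robot, and variables do not carry over. Pictures are saved under pics/ and viewed, at most 10 in all, crops included, and the job is handed in when it is done.

```bash
mkdir -p pics; ls
cat > h.py <<'E'
import numpy as np, cv2, pickle
from scipy.spatial.transform import Rotation as Ro
from rig import robot
def snap(n,tag):
    c=robot.read_camera(n); cv2.imwrite(f'pics/{tag}.png',c['frame']); pickle.dump(c,open(f'pics/{tag}.pkl','wb')); return c
def load(tag): return pickle.load(open(f'pics/{tag}.pkl','rb'))
def ray(c,u,v,fish=False):
    K,R,t=map(np.array,(c['mtx'],c['R'],c['t'])); a=(u-K[0,2])/K[0,0]; b=(v-K[1,2])/K[1,1]
    if fish:
        r=np.hypot(a,b); s=np.sin(r)/r if r>1e-9 else 1; d=np.array([a*s,b*s,np.cos(r)])
    else: d=np.array([a,b,1.])
    d=R.T@d; return -R.T@t.ravel(), d/np.linalg.norm(d)
def onz(c,u,v,z,fish=False):
    o,d=ray(c,u,v,fish); return o+d*(z-o[2])/d[2]
def proj(c,X,fish=False):
    K,R,t=map(np.array,(c['mtx'],c['R'],c['t'])); p=R@np.array(X)+t.ravel()
    if fish:
        r=np.arctan2(np.hypot(p[0],p[1]),p[2]); q=np.hypot(p[0],p[1])+1e-12; a,b=p[0]/q*r,p[1]/q*r
    else: a,b=p[0]/p[2],p[1]/p[2]
    return np.array([K[0,0]*a+K[0,2],K[1,1]*b+K[1,2]])
def tri(rs):
    A=sum(np.eye(3)-np.outer(d,d) for o,d in rs); b=sum((np.eye(3)-np.outer(d,d))@o for o,d in rs); X=np.linalg.solve(A,b)
    return X,[np.linalg.norm((np.eye(3)-np.outer(d,d))@(X-o)) for o,d in rs]
def totool(d): return Ro.from_rotvec(robot.state()['tcp_rot']).as_matrix().T@np.array(d)*1000
E
python3 - <<'E'
from h import *
a=snap('scene','s0');b=snap('top','t0');w=snap('wrist','w0')
for c in(a,b,w):print(c['mtx'],c['R'],c['t'])
print(robot.state())
cv2.imwrite('pics/st.png',cv2.resize(np.vstack([a['frame'],b['frame']]),None,fx=.78,fy=.78))
E
```

```text
pics
[[474.21680834   0.         259.48281574]
 [  0.         474.21680834 193.06100141]
 [  0.           0.           1.        ]] [[-0.69256606 -0.72135152  0.00205841]
 [-0.35605208  0.33935937 -0.87066764]
 [ 0.62735888 -0.60372775 -0.49186749]] [0.38986203 0.31103836 1.0096223 ]
[[446.8576272    0.         255.68515525]
 [  0.         446.8576272  187.51164521]
 [  0.           0.           1.        ]] [[ 0.03079309 -0.99928049 -0.0221425 ]
 [-0.9984672  -0.02973364 -0.04668145]
 [ 0.04598949  0.02354602 -0.99866438]] [0.01932375 0.51565999 1.41182075]
[[297.31863964   0.         255.11931529]
 [  0.         297.31863964 190.83486511]
 [  0.           0.           1.        ]] [[ 0.37585967 -0.9266761  -0.00095561]
 [-0.88355801 -0.3586815   0.30111928]
 [-0.2793828  -0.11233425 -0.953586  ]] [-0.64894046 -0.03713582  0.37919511]
{'t': 0.15, 'joints': array([-1.26759939e+00,  1.24359280e-01,  1.65135594e+00,  7.21486776e-06,
        1.36749793e+00, -8.25610299e-02]), 'dq': array([ 0.00055328, -0.00248652, -0.00350079, -0.00036393,  0.00011989,
       -0.00041024]), 'joint_efforts': array([ 2.09957152e-04, -4.24228191e+01, -3.66014278e+01, -1.82538793e-05,
        4.61029515e-03,  3.19078865e-06]), 'tool_pos': array([ 0.24442717, -0.60178324,  0.23033541]), 'tcp_rot': array([-3.08175524e+00, -6.01885927e-01,  2.69073316e-04]), 'contact_force': array([ 0.00623203, -0.29090062,  0.78475109]), 'ft_torque': array([-0.01893026, -0.0115502 ,  0.02435334]), 'finger_force': 0.0, 'finger_gap': 1.002521667489899}
```

View pics/s0.png

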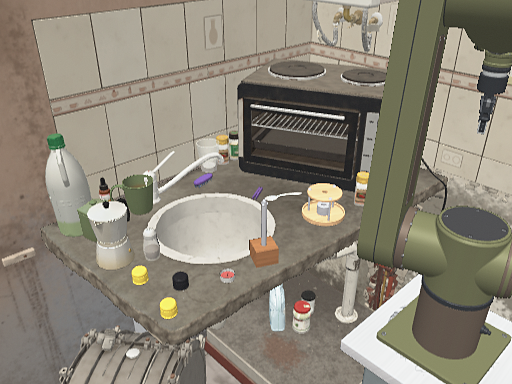

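View pics/t0.png

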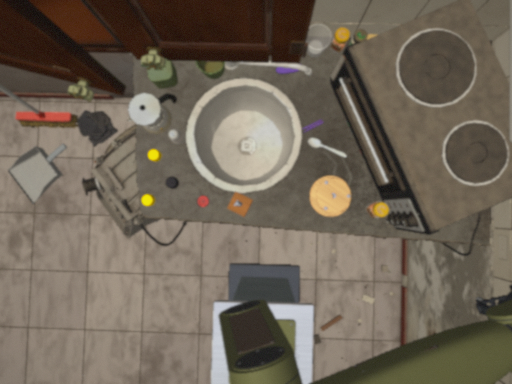

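Scene view: the black knob is at (180,281), look-alike yellow knobs at (139,275) and (168,308), the candle at (228,275). The block with pin is at (264,250), the rack at (324,205) and the jar at (361,190). In the top view: knob (172,183), block (240,204), rack (330,196), candle (203,201), jar (379,210).
Could be taken for the knob: the yellow ones at (139,275) and (168,308), and the black-lidded jar at (308,298) on the floor. I choose the black one at (180,281). Close crop next.

Run:
```python
from h import *
a=load('s0');b=load('t0')
A=cv2.resize(a['frame'][160:310,130:380],None,fx=3.0,fy=3.0,interpolation=cv2.INTER_CUBIC)[:,:750]
B=cv2.resize(b['frame'][160:230,140:390],None,fx=3.0,fy=3.0,interpolation=cv2.INTER_CUBIC)
cv2.imwrite('pics/c1.png',cv2.resize(np.vstack([A,B[:150]]),None,fx=1,fy=1))
cv2.imwrite('pics/c1.png',np.vstack([A,B])[:600])
def mask(c,f,box):
    u0,v0,u1,v1=box;hsv=cv2.cvtColor(c['frame'],cv2.COLOR_BGR2HSV).astype(int);m=f(hsv).astype(np.uint8)
    n=np.zeros_like(m);n[v0:v1,u0:u1]=m[v0:v1,u0:u1]
    k=cv2.connectedComponentsWithStats(n);i=1+np.argmax(k[2][1:,4]);return k[3][i],k[2][i]
dark=lambda h:h[...,2]<50
wood=lambda h:(h[...,0]>4)&(h[...,0]<28)&(h[...,1]>90)&(h[...,2]>90)
for n,c,f,box in [('knob t',b,dark,(160,172,185,195)),('knob s',a,dark,(168,265,195,297)),('block t',b,wood,(222,188,258,220)),('rack t',b,wood,(300,170,358,222)),('jar t',b,wood,(366,198,395,222))]:
    p,s=mask(c,f,box);print(n,p,s)
kt=mask(b,dark,(160,172,185,195))[0];ks=mask(a,dark,(168,265,195,297))[0]
print('knob tri',tri([ray(b,*kt),ray(a,*ks)]),onz(b,*kt,.03))
print('block',onz(b,*mask(b,wood,(222,188,258,220))[0],.048))
print('rack',onz(b,*mask(b,wood,(300,170,358,222))[0],.078))
print('jar',onz(b,*mask(b,wood,(366,198,395,222))[0],.1),'candle',onz(b,203,201,.015))
```

```text
knob t [175.23076923 183.03846154] [173 178   5  10  26]
knob s [180.46706587 282.13173653] [173 272  16  18 167]
block t [239.6657754  203.88770053] [227 192  26  25 374]
rack t [329.73201175 195.60058737] [ 309  175   43   42 1362]
jar t [378.30067568 209.42567568] [367 201  23  17 296]
knob tri (array([0.52466458, 0.29717621, 0.00875007]), [np.float64(0.004588831128490092), np.float64(0.004588831128490172)]) [0.5205983  0.28923204 0.03      ]
block [0.4608504  0.08223414 0.048     ]
rack [ 0.49399049 -0.19138637  0.078     ]
jar [ 0.45659912 -0.3326761   0.1       ] candle [0.46673568 0.20128775 0.015     ]
```

View pics/c1.png

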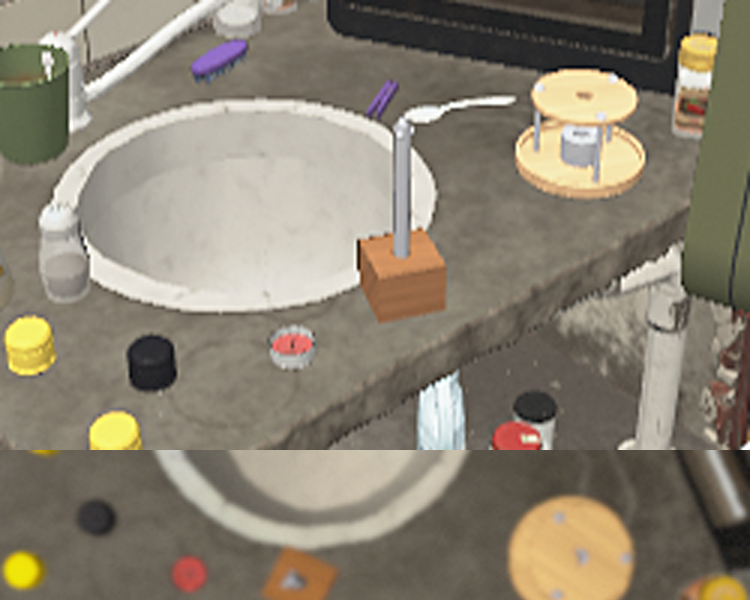

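The crop confirms it: the upper part shows the black knob at (152,362) and the pin on its block at (402,190). The rack with shelf hole is at (585,96), and the candle at (292,347) stays put. The positions all fit the reach, so I'm moving above the pin.

```bash
python3 -m creep '[[100,[0,0,-30],[0,0,0]],[100,[40,-48,-40],[0,0,0]],[100,[70,-85,-40],[0,0,0]],[100,[100,-121,-40],[0,0,0]],[100,[130,-157,-40],[0,0,0]],[100,[160,-193,-40],[0,0,0]],[100,[190,-229,-40],[0,0,0]],[100,[220,-265,-40],[0,0,0]]]'
python3 -m creep '[[100,[30,-36,0],[0,0,0]],[100,[60,-72,0],[0,0,0]],[100,[90,-108,0],[0,0,0]],[100,[120,-144,0],[0,0,0]],[100,[150,-180,0],[0,0,0]],[100,[180,-216,0],[0,0,0]],[100,[210,-252,0],[0,0,0]],[100,[238,-287,0],[0,0,0]]]'
python3 - <<'E'
from h import *
snap('wrist','w1');print(robot.state())
E
```

```text
t: 0.95
tool_pos: [0.3487, -0.2719, 0.2711]
tcp_rot: [-3.083, -0.602, -0.0]
contact_force: [0.5, 0.4, -0.5]
finger_gap: 0.995
finger_force: 0.0
t: 1.75
tool_pos: [0.4612, 0.0837, 0.2712]
tcp_rot: [3.083, 0.603, 0.0]
contact_force: [1.2, -1.2, -0.6]
finger_gap: 0.997
finger_force: 0.0
{'t': 1.8, 'joints': array([ 0.07288696, -0.31017723,  1.98774909,  0.00474932,  1.46317754,
        1.25193191]), 'dq': array([-0.09890807, -0.03882616,  0.03738219, -0.06291728,  0.04273186,
       -0.16626707]), 'joint_efforts': array([ -4.31879595, -24.47266996, -35.93766332,  -1.03617176,
         0.31709477,   0.30870094]), 'tool_pos': array([0.46199885, 0.08878046, 0.27101613]), 'tcp_rot': array([-3.07717686e+00, -6.09760284e-01, -2.22129927e-03]), 'contact_force': array([-3.13109338,  1.38055656, -0.56088954]), 'ft_torque': array([ 0.03167435,  0.07368972, -0.03973955]), 'finger_force': 0.0, 'finger_gap': 1.0004335967352567}
```

View pics/w1.png

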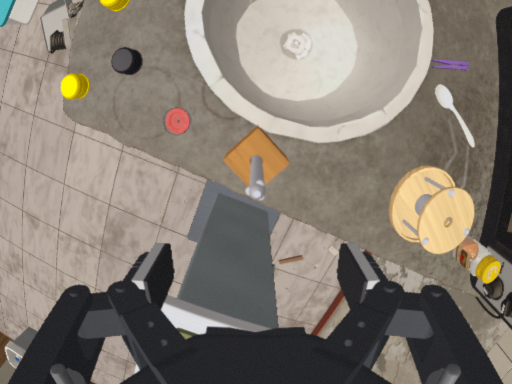

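The wrist view shows the pin from the block hole at (256,157) to its top near (256,193). The shelf hole is at (448,222) and the black knob at (126,61). The arm was still settling, so I'll retake the picture and measure all three.

Run:
```python
from h import *
snap('wrist','w2');snap('wrist','w2');w=load('w2');f=w['frame'];print(robot.state()['tool_pos'],robot.state()['dq'].round(3))
cr=lambda u,v,n,s:cv2.resize(f[v:v+n,u:u+n],None,fx=s,fy=s,interpolation=cv2.INTER_CUBIC)
cv2.imwrite('pics/c2.png',np.hstack([cr(220,120,90,4.4),cr(386,160,99,4)]))
for p in [(.461,.082,.18),(.461,.082,.048),(.494,-.191,.08),(.525,.291,.032)]: print(p,proj(w,p,True).round(1))
```

```text
[0.46104331 0.0837042  0.27082761] [-0.061 -0.022  0.018 -0.015  0.008 -0.015]
(0.461, 0.082, 0.18) [259.5 198.5]
(0.461, 0.082, 0.048) [258.1 164.2]
(0.494, -0.191, 0.08) [443.6 223.5]
(0.525, 0.291, 0.032) [130.8  62. ]
```

View pics/c2.png

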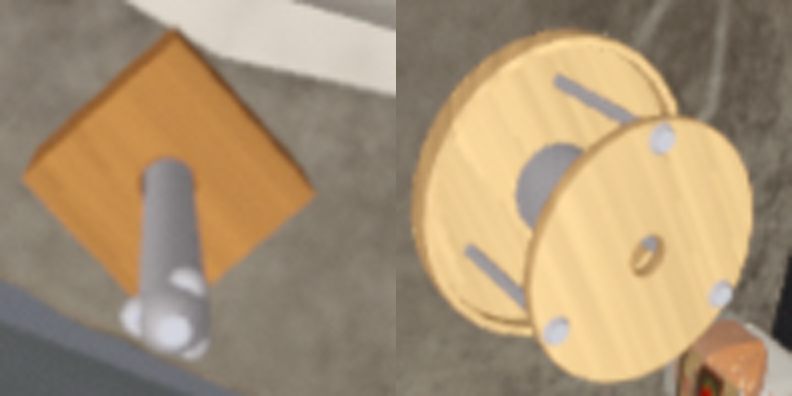

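The crop shows the pin's top face at (176,328), which is wrist pixel (260,194.5), with its balls around it. The shelf hole is at (648,254), wrist pixel (449,223.5). Computing positions.

Run:
```python
from h import *
w=load('w2');s=robot.state()
P=onz(w,260,194.6,.18,True);H=onz(w,449,223.4,.08,True);print('pin',P,'hole',H,'knob',onz(w,126,61,.02,True))
f=w['frame'];hsv=cv2.cvtColor(f,cv2.COLOR_BGR2HSV).astype(int)
print('tool delta to pin',totool(P-s['tool_pos']),s['tool_pos'])
b=load('t0')
# pin top in scene view: crop (402,122)/3
a=load('s0');print('pin tri',tri([ray(a,130+402/3,160+124/3),ray(w,260,194.6,True)]))
print('hole tri',tri([ray(a,130+585/3,160+96/3),ray(w,449,223.4,True)]),onz(b,140+582/3,160+106/3,.08))
```

```text
pin [0.46426408 0.08296103 0.18      ] hole [ 0.49774038 -0.20079368  0.08      ] knob [0.52407535 0.30422945 0.02      ]
tool delta to pin [ 2.80218014  1.9438514  90.82372628] [0.46104331 0.0837042  0.27082761]
pin tri (array([0.46283149, 0.08198203, 0.17640501]), [np.float64(0.0005675965051531832), np.float64(0.0005675965051532276)])
hole tri (array([ 0.49704563, -0.20514877,  0.07680913]), [np.float64(0.0009945577390354221), np.float64(0.0009945577390353556)]) [ 0.49511962 -0.20392663  0.08      ]
```

```bash
python3 -m creep '[[100,[2,2,20],[0,0,0]],[100,[2,2,45],[0,0,0]],[100,[2,2,70],[0,0,0]],[100,[2,2,95],[0,0,0]],[100,[2,2,120],[0,0,0]],[100,[2,2,140],[0,0,0]],[100,[2,2,152],[0,0,0]],[100,[2,2,152],[0,0,0]]]'
python3 -m creep '[[60,[0,0,0],[0,0,0]],[40,[0,0,0],[0,0,0]],[20,[0,0,0],[0,0,0]],[0,[0,0,0],[0,0,0]],[0,[0,0,0],[0,0,0]],[0,[0,0,0],[0,0,0]],[0,[0,0,0],[0,0,0]],[0,[0,0,0],[0,0,0]]]'
```

```text
t: 2.7
tool_pos: [0.4623, 0.0794, 0.1174]
tcp_rot: [-3.083, -0.6, 0.006]
contact_force: [0.1, 1.3, 0.0]
finger_gap: 1.003
finger_force: 0.0
t: 3.5
tool_pos: [0.464, 0.0809, 0.12]
tcp_rot: [-3.082, -0.602, -0.001]
contact_force: [-2.2, 3.1, 4.1]
finger_gap: 0.148
finger_force: 58.8
```

```bash
python3 -m creep '[[0,[0,0,-8],[0,0,0]],[0,[0,0,-20],[0,0,0]],[0,[0,0,-38],[0,0,0]],[0,[0,0,-58],[0,0,0]],[0,[0,0,-78],[0,0,0]],[0,[0,0,-98],[0,0,0]],[0,[0,0,-112],[0,0,0]],[0,[0,0,-112],[0,0,0]]]'
python3 -m creep '[[0,[-10,35,0],[0,0,0]],[0,[-20,70,0],[0,0,0]],[0,[-30,105,0],[0,0,0]],[0,[-40,140,0],[0,0,0]],[0,[-48,173,0],[0,0,0]],[0,[-56,206,0],[0,0,0]],[0,[-61,220,0],[0,0,0]],[0,[-61,220,0],[0,0,0]]]'
python3 - <<'E'
from h import *
for i in range(5): w=snap('wrist','w3')
a=snap('scene','s3');s=robot.state();print(s['tool_pos'],s['tcp_rot'],s['contact_force'],s['finger_gap'])
W=w['frame'];A=cv2.resize(a['frame'][100:270,230:400],(384,384),interpolation=cv2.INTER_CUBIC)
cv2.imwrite('pics/c3.png',cv2.resize(np.hstack([W,A]),None,fx=.89,fy=.89))
E
```

```text
t: 4.3
tool_pos: [0.4651, 0.0801, 0.2343]
tcp_rot: [3.082, 0.602, 0.007]
contact_force: [-0.7, -0.4, -1.6]
finger_gap: 0.147
finger_force: 58.7
t: 5.1
tool_pos: [0.4894, -0.1477, 0.2301]
tcp_rot: [-3.083, -0.598, 0.003]
contact_force: [-0.1, 0.7, -0.8]
finger_gap: 0.146
finger_force: 59.0
[ 0.49000274 -0.14522508  0.23123791] [-3.08260099e+00 -6.04662057e-01  3.37748457e-05] [-0.76699172  0.34950386 -1.05529717] 0.14296433800789657
```

View pics/c3.png

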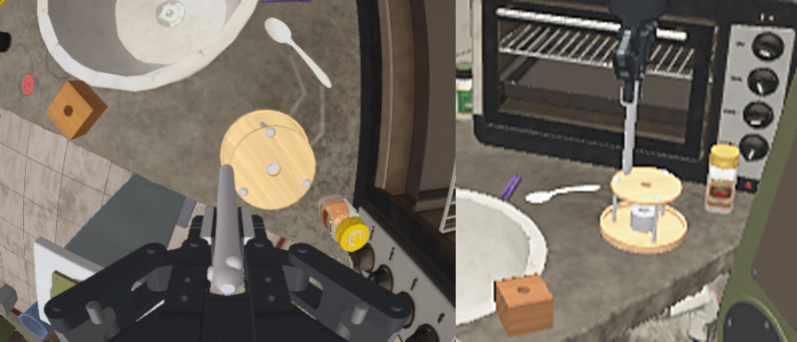

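The composite shows the pin held: its foot is at (227,167) in the wrist part, the shelf hole at (273,169), and the emptied block lies behind at (75,108). Now a fine crop of foot and hole in both views, to get the foot offset and tilt.

Run:
```python
from h import *
w=load('w3')['frame'];a=load('s3')['frame']
W=cv2.resize(w[160:225,235:335],None,fx=4,fy=4,interpolation=cv2.INTER_CUBIC)
W2=cv2.resize(a[165:215,300:380],None,fx=5,fy=5,interpolation=cv2.INTER_CUBIC)
A=cv2.resize(a[120:200,295:345],None,fx=6.375,fy=6.375,interpolation=cv2.INTER_CUBIC)
L=np.vstack([W,W2]);print(L.shape,A.shape)
cv2.imwrite('pics/c4.png',np.hstack([L,A]))if L.shape[0]==A.shape[0] else cv2.imwrite('pics/c4.png',np.hstack([L,cv2.resize(A,(319,L.shape[0]))]))
```

```text
(510, 400, 3) (510, 319, 3)
```

View pics/c4.png

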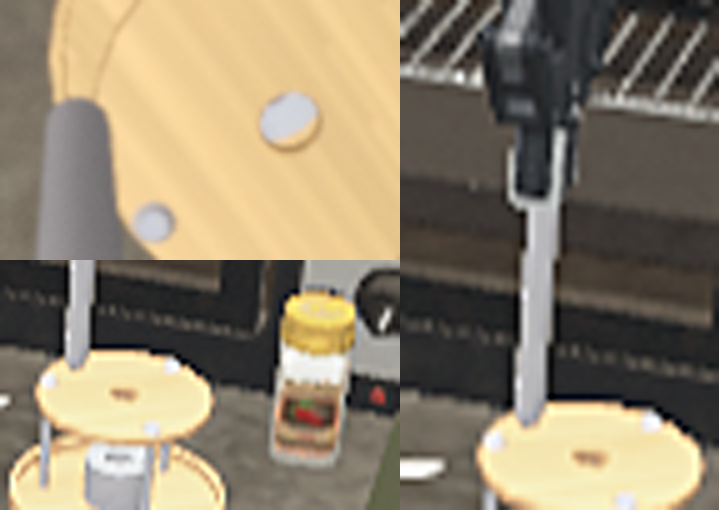

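The crop shows the foot's shoulder at (79,110), wrist pixel (254.8,187.6), and the hole centre at (290,121), wrist pixel (307.5,190.3). In the scene the foot tip is at (315.1,185.9) and the hole at (325,191.8). The pin lies along the local vertical.

Run:
```python
from h import *
w=load('w3');a=load('s3');s=robot.state();print(s['tool_pos'])
H=onz(w,307.5,190.3,.08,True);F=onz(w,254.8,187.6,.129,True)
print('hole',H,onz(a,325,191.8,.08),tri([ray(w,307.5,190.3,True),ray(a,325,191.8)]))
print('foot',F,onz(a,315.1,185.9,.122),tri([ray(w,254.8,187.6,True),ray(a,315.1,184)]))
print('move tcp by',totool(H-F)); print('hole via tcp',totool(H-s['tool_pos']))
```

```text
[ 0.49000274 -0.14522508  0.23123791]
hole [ 0.49775869 -0.2007425   0.08      ] [ 0.49480448 -0.20314875  0.08      ] (array([ 0.49631418, -0.2024533 ,  0.07901238]), [np.float64(0.0017646866899375237), np.float64(0.00176468668993753)])
foot [ 0.49356465 -0.14313804  0.129     ] [ 0.49035288 -0.14901453  0.122     ] (array([ 0.49131107, -0.14529403,  0.12837475]), [np.float64(0.002835328033614103), np.float64(0.0028353280336141456)])
move tcp by [-17.87935954  54.93243607  48.98591909]
hole via tcp [-13.79568741  54.37095378 151.22407831]
```

```bash
python3 -m creep '[[0,[-5,20,0],[0,0,0]],[0,[-11,38,0],[0,0,0]],[0,[-17,55,0],[0,0,0]],[0,[-17,55,10],[0,0,0]],[0,[-17,55,20],[0,0,0]],[0,[-17,55,29],[0,0,0]],[0,[-17,55,29],[0,0,0]],[0,[-17,55,29],[0,0,0]]]'
python3 - <<'E'
from h import *
for i in range(5): w=snap('wrist','w4')
a=snap('scene','s4');s=robot.state();print(s['tool_pos'],s['contact_force'])
W=cv2.resize(w['frame'][150:250,205:305],None,fx=5,fy=5,interpolation=cv2.INTER_CUBIC)
A=cv2.resize(a['frame'][150:220,305:347],(300,500),interpolation=cv2.INTER_CUBIC)
cv2.imwrite('pics/c5.png',np.hstack([W,A]))
E
```

```text
t: 6.2
tool_pos: [0.4948, -0.2031, 0.2017]
tcp_rot: [-3.082, -0.603, 0.001]
contact_force: [0.3, -0.2, -1.2]
finger_gap: 0.143
finger_force: 59.1
[ 0.49525279 -0.20374901  0.20286727] [ 0.11894542 -0.62206002 -1.88054542]
```

View pics/c5.png

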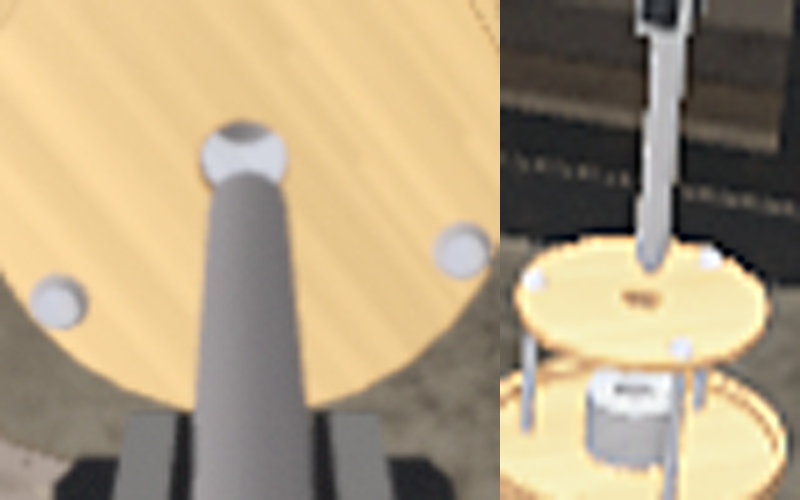

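The crop shows the shelf hole at (244,157) and the foot shoulder around (247,205) in the wrist part. In the scene part the foot tip is at (650,268), just above the hole at (640,298).

Run:
```python
from h import *
w=load('w4');a=load('s4');s=robot.state()
H=onz(w,253.8,181.4,.08,True);F=onz(w,254.4,191,.100,True);print('w',H,F,totool(H-F))
H=onz(a,324.6,191.7,.08);F=onz(a,326,187.4,.0933);print('s',H,F,totool(H-F)); print(totool(H-s['tool_pos']))
# ideal shoulder pixel if directly above
H=onz(w,253.8,181.4,.08,True);print(proj(w,H+[0,0,.02],True))
```

```text
w [ 0.49856996 -0.20098056  0.08      ] [ 0.49599859 -0.20263271  0.1       ] [ 2.99150575 -0.57681285 20.00149354]
s [ 0.49600793 -0.20276254  0.08      ] [ 0.49521728 -0.20681865  0.0933    ] [ 2.25071142 -3.46955192 13.29900881]
[  0.99340933  -0.71530117 122.86745537]
[253.74293693 187.67409147]
```

```bash
python3 -m creep '[[0,[2.5,-1.2,0],[0,0,0]],[0,[2.5,-1.2,5],[0,0,0]],[0,[2.5,-1.2,10],[0,0,0]],[0,[2.5,-1.2,15],[0,0,0]],[0,[2.5,-1.2,20],[0,0,0]],[0,[2.5,-1.2,25],[0,0,0]],[0,[2.5,-1.2,25],[0,0,0]],[0,[2.5,-1.2,25],[0,0,0]]]'
```

```text
t: 7.3
tool_pos: [0.4968, -0.2016, 0.1772]
tcp_rot: [-3.083, -0.602, 0.001]
contact_force: [0.8, 0.1, -1.8]
finger_gap: 0.147
finger_force: 59.1
```

```bash
python3 -m creep '[[0,[0,0,8],[0,0,0]],[0,[0,0,16],[0,0,0]],[0,[0,0,24],[0,0,0]],[0,[0,0,30],[0,0,0]],[0,[0,0,36],[0,0,0]],[0,[0,0,42],[0,0,0]],[0,[0,0,42],[0,0,0]],[0,[0,0,42],[0,0,0]]]'
```

```text
t: 8.1
tool_pos: [0.4969, -0.2016, 0.1353]
tcp_rot: [-3.083, -0.602, 0.0]
contact_force: [1.0, -1.1, -0.8]
finger_gap: 0.148
finger_force: 59.1
```

In the socket, no side force. The last 20 mm go gently.

```bash
python3 -m creep '[[0,[0,0,4],[0,0,0]],[0,[0,0,8],[0,0,0]],[0,[0,0,12],[0,0,0]],[0,[0,0,15],[0,0,0]],[0,[0,0,17],[0,0,0]],[0,[0,0,18],[0,0,0]],[0,[0,0,18],[0,0,0]],[0,[0,0,18],[0,0,0]]]'
```

```text
t: 8.9
tool_pos: [0.497, -0.2017, 0.1175]
tcp_rot: [3.083, 0.602, 0.0]
contact_force: [-0.1, -0.2, -0.9]
finger_gap: 0.145
finger_force: 59.1
```

```bash
python3 -m creep '[[0,[0,0,1],[0,0,0]],[0,[0,0,2],[0,0,0]],[0,[0,0,3],[0,0,0]],[0,[0,0,3],[0,0,0]]]'
```

```text
t: 9.3
tool_pos: [0.4976, -0.202, 0.116]
tcp_rot: [3.082, 0.602, 0.002]
contact_force: [-0.7, 0.0, 5.1]
finger_gap: 0.148
finger_force: 60.1
```

The pin bottomed at TCP z 0.116, where I expected it to be home. Now I release it, rise and look.

```bash
python3 -m creep '[[0,[0,0,-2],[0,0,0]],[15,[0,0,-2],[0,0,0]],[30,[0,0,-2],[0,0,0]],[60,[0,0,-2],[0,0,0]],[100,[0,0,-2],[0,0,0]],[100,[0,0,-2],[0,0,0]],[100,[0,0,-2],[0,0,0]],[100,[0,0,-2],[0,0,0]]]'
python3 -m creep '[[100,[0,0,-20],[0,0,0]],[100,[0,0,-45],[0,0,0]],[100,[0,0,-70],[0,0,0]],[100,[0,0,-95],[0,0,0]],[100,[0,0,-120],[0,0,0]],[100,[0,0,-145],[0,0,0]],[100,[0,0,-165],[0,0,0]],[100,[0,0,-165],[0,0,0]]]'
python3 - <<'E'
from h import *
for i in range(5): w=snap('wrist','w5')
a=snap('scene','s5');s=robot.state();print(s['tool_pos'],s['joints'])
X=[(.497,-.202,.176),(.497,-.202,.08)]
for p in X: print(proj(w,p,True),proj(a,p))
W=cv2.resize(w['frame'][130:230,205:305],None,fx=5,fy=5,interpolation=cv2.INTER_CUBIC)
A=cv2.resize(a['frame'][130:200,305:347],(300,500),interpolation=cv2.INTER_CUBIC)
cv2.imwrite('pics/c6.png',np.hstack([W,A]))
E
```

```text
t: 10.1
tool_pos: [0.4969, -0.2016, 0.1164]
tcp_rot: [3.083, 0.602, 0.0]
contact_force: [-0.0, -0.3, -0.1]
finger_gap: 0.999
finger_force: 0.0
t: 10.9
tool_pos: [0.4983, -0.2024, 0.2853]
tcp_rot: [3.079, 0.601, 0.008]
contact_force: [-0.3, 0.0, 0.1]
finger_gap: 1.0
finger_force: 0.0
[ 0.49621832 -0.20127179  0.27937109] [-4.85617245e-01 -1.55389385e-01  1.84583577e+00  3.61513924e-05
  1.45421864e+00  6.99335956e-01]
[256.70573345 191.14854262] [326.49509685 162.40629285]
[256.39021759 166.32964038] [324.17463659 191.66825442]
```

View pics/c6.png

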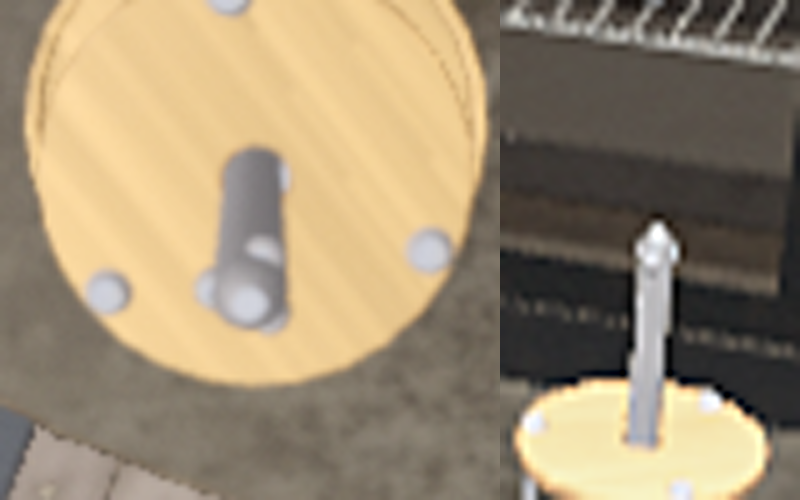

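The pin stands in the hole: its top is at (249,302) in the wrist crop (pixel 254.8,190.4) and all three balls show. Next, over to the knob with the fingers at about 72 % to keep clear of the yellow ones.

```bash
python3 - <<'E'
from h import *
w=load('w5');a=load('s5');s=robot.state();P=onz(w,254.8,190.4,.176,True);print('pin top',P,P-s['tool_pos'],totool(P-s['tool_pos']),tri([ray(w,254.8,190.4,True),ray(a,327,161.6)]),s['tool_pos'])
E
python3 -m creep '[[72,[18,-38,0],[0,0,0]],[72,[36,-76,0],[0,0,0]],[72,[54,-114,0],[0,0,0]],[72,[72,-152,0],[0,0,0]],[72,[90,-190,0],[0,0,0]],[72,[108,-228,0],[0,0,0]],[72,[126,-266,0],[0,0,0]],[72,[144,-304,0],[0,0,0]]]'
python3 -m creep '[[72,[18,-38,0],[0,0,0]],[72,[36,-76,0],[0,0,0]],[72,[54,-114,15],[0,0,0]],[72,[70,-148,40],[0,0,0]],[72,[70,-148,70],[0,0,0]],[72,[70,-148,100],[0,0,0]],[72,[70,-148,130],[0,0,0]],[72,[70,-148,130],[0,0,0]]]'
python3 - <<'E'
from h import *
for i in range(5): w=snap('wrist','w6')
s=robot.state();print(s['tool_pos'])
hsv=cv2.cvtColor(w['frame'],cv2.COLOR_BGR2HSV).astype(int)
m=((hsv[...,2]<50)).astype(np.uint8);k=cv2.connectedComponentsWithStats(m)
for i in range(1,k[0]):
    if k[2][i,4]>200: print(k[2][i],k[3][i])
print(proj(w,(.525,.298,.032),True),proj(w,(.525,.298,0),True))
E
```

```text
pin top [ 0.49700923 -0.20021617  0.176     ] [ 0.00079091  0.00105562 -0.10337109] [  1.33163397  -0.43493658 103.37000979] (array([ 0.49657946, -0.201032  ,  0.1786    ]), [np.float64(0.0015710494160200406), np.float64(0.0015710494160200766)]) [ 0.49621832 -0.20127179  0.27937109]
t: 12.0
tool_pos: [0.5153, 0.1359, 0.2802]
tcp_rot: [-3.083, -0.602, 0.002]
contact_force: [0.6, -0.0, 0.4]
finger_gap: 0.722
finger_force: 0.0
t: 12.8
tool_pos: [0.5212, 0.2961, 0.1445]
tcp_rot: [3.08, 0.602, -0.018]
contact_force: [-0.1, 0.4, -1.7]
finger_gap: 0.722
finger_force: 0.0
[0.52636802 0.2981367  0.15380335]
[233 159  36  41 352] [253.45170455 169.65909091]
[   18   238   475   146 26484] [240.66606253 335.55879021]
[382 324  28  30 402] [397.26119403 337.71144279]
[254.89960336 187.43490051] [254.89643797 178.49248779]
```

View pics/w6.png

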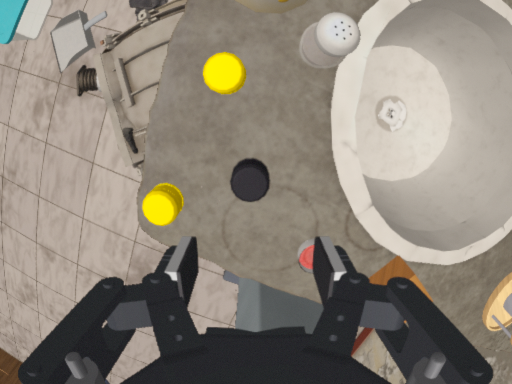

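The wrist view shows the black knob at (250,181), yellow ones at (162,204) and (224,73), the shaker at (335,38) and the candle at (308,256). I'll measure the knob and the clearances.

Run:
```python
from h import *
w=load('w6');s=robot.state()
hsv=cv2.cvtColor(w['frame'],cv2.COLOR_BGR2HSV).astype(int)
g=w['frame'].max(2).astype(int);m=np.zeros(g.shape,np.uint8);m[145:215,220:285]=g[145:215,220:285]<75
k=cv2.connectedComponentsWithStats(m);i=1+np.argmax(k[2][1:,4]);print(k[2][i],k[3][i])
c=k[3][i];K=onz(w,*c,.016,True);print('knob',K,totool(K-s['tool_pos']))
for n,p in(('yB',(162,204)),('yA',(224,73)),('candle',(308,256)),('shaker',(335,50))):
    X=onz(w,*p,.02,True);print(n,totool(X-K))
print(s['tool_pos'],s['tcp_rot'])
```

```text
[ 230  159   40   43 1330] [249.7962406  179.74661654]
knob [0.52593192 0.30374068 0.016     ] [  1.17314414  -5.33244673 137.80982297]
yB [-24.0496626  -89.72556869  -4.07685354]
yA [102.28070419 -23.08508304  -3.60238654]
candle [-83.38540482  61.91129402  -4.33176399]
shaker [126.74306188  79.31901966  -3.52619644]
[0.52636802 0.2981367  0.15380335] [-3.0824977  -0.60171878 -0.0058783 ]
```

```bash
python3 -m creep '[[72,[1,-5,25],[0,0,0]],[72,[1,-5,50],[0,0,0]],[72,[1,-5,75],[0,0,0]],[72,[1,-5,100],[0,0,0]],[72,[1,-5,120],[0,0,0]],[72,[1,-5,135],[0,0,0]],[72,[1,-5,145],[0,0,0]],[72,[1,-5,145],[0,0,0]]]'
python3 -m creep '[[72,[0,0,4],[0,0,0]],[72,[0,0,6],[0,0,0]],[72,[0,0,6],[0,0,0]],[72,[0,0,6],[0,0,0]]]'
```

```text
t: 13.85
tool_pos: [0.5238, 0.3025, 0.0057]
tcp_rot: [3.083, 0.602, -0.002]
contact_force: [-0.0, 0.3, -0.1]
finger_gap: 0.72
finger_force: 0.0
t: 14.25
tool_pos: [0.5244, 0.3028, 0.0009]
tcp_rot: [-3.083, -0.602, -0.001]
contact_force: [-0.4, -0.9, 0.6]
finger_gap: 0.719
finger_force: 0.0
```

```bash
python3 -m creep '[[55,[0,0,0],[0,0,0]],[45,[0,0,0],[0,0,0]],[35,[0,0,0],[0,0,0]],[20,[0,0,0],[0,0,0]],[0,[0,0,0],[0,0,0]],[0,[0,0,0],[0,0,0]],[0,[0,0,0],[0,0,0]],[0,[0,0,0],[0,0,0]]]'
```

```text
t: 15.05
tool_pos: [0.5246, 0.3029, 0.0011]
tcp_rot: [-3.083, -0.602, -0.002]
contact_force: [-1.5, -0.8, 5.0]
finger_gap: 0.426
finger_force: 60.4
```

Knob gripped (opening 0.43, 60 N). I lift it and carry it to a viewing spot 30 mm short of the pin.

```bash
python3 -m creep '[[0,[0,0,-10],[0,0,0]],[0,[0,0,-30],[0,0,0]],[0,[0,0,-65],[0,0,0]],[0,[0,0,-105],[0,0,0]],[0,[0,0,-145],[0,0,0]],[0,[0,0,-185],[0,0,0]],[0,[0,0,-220],[0,0,0]],[0,[0,0,-240],[0,0,0]]]'
python3 -m creep '[[0,[-18,33,0],[0,0,0]],[0,[-36,66,0],[0,0,0]],[0,[-54,99,0],[0,0,0]],[0,[-72,132,0],[0,0,0]],[0,[-90,165,0],[0,0,0]],[0,[-108,198,0],[0,0,0]],[0,[-126,231,0],[0,0,0]],[0,[-144,264,0],[0,0,0]]]'
python3 -m creep '[[0,[-18,33,0],[0,0,0]],[0,[-36,66,0],[0,0,0]],[0,[-54,99,0],[0,0,0]],[0,[-72,132,0],[0,0,0]],[0,[-90,165,0],[0,0,0]],[0,[-102,192,10],[0,0,0]],[0,[-102,192,20],[0,0,0]],[0,[-102,192,20],[0,0,0]]]'
python3 - <<'E'
from h import *
for i in range(5): w=snap('wrist','w7')
a=snap('scene','s7');s=robot.state();print(s['tool_pos'],s['tcp_rot'],s['finger_gap'])
print(totool(np.array([.4962,-.2013,.157])-s['tool_pos']))
W=cv2.resize(w['frame'][130:290,175:335],None,fx=3.1,fy=3.1,interpolation=cv2.INTER_CUBIC)
A=cv2.resize(a['frame'][110:180,305:347],(300,496),interpolation=cv2.INTER_CUBIC)
cv2.imwrite('pics/c7.png',np.hstack([W,A]))
E
```

```text
t: 15.85
tool_pos: [0.525, 0.3031, 0.2446]
tcp_rot: [-3.082, -0.602, -0.008]
contact_force: [0.1, 0.4, 0.0]
finger_gap: 0.43
finger_force: 60.1
t: 16.65
tool_pos: [0.4893, 0.0025, 0.2403]
tcp_rot: [3.083, 0.602, -0.0]
contact_force: [0.1, -0.3, 0.4]
finger_gap: 0.43
finger_force: 60.1
t: 17.45
tool_pos: [0.4665, -0.212, 0.2182]
tcp_rot: [-3.081, -0.599, 0.005]
contact_force: [-0.1, -0.0, -0.9]
finger_gap: 0.429
finger_force: 60.2
[ 0.46820496 -0.21163125  0.22100869] [3.08223175e+00 6.04418545e-01 1.36776854e-03] 0.4286327073823502
[29.77691408  0.95483138 64.03118794]
```

View pics/c7.png

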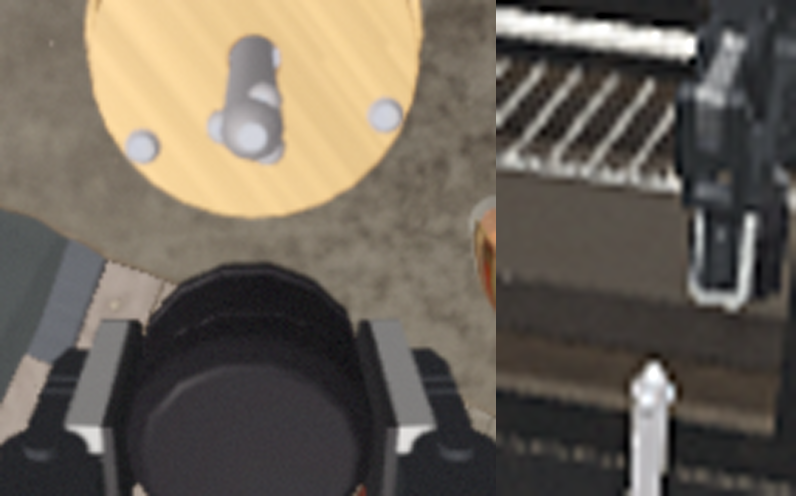

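The wrist part shows the pin top at (251,136), the knob's lower front edge at (253,263) and its upper front edge at (248,362). The scene part shows the knob's level above the pin top at (652,368).

Run:
```python
from h import *
w=load('w7');a=load('s7');s=robot.state();T=s['tool_pos']
q=lambda u,v,z:totool(onz(w,175+u/3.1,130+v/3.1,z,True)-T)
print('pin',q(251,136,.176),'front bottom',q(253,263,.220)-[19.5,0,0],'front top',q(248,362,.252)-[19.5,0,0],'sides top',q(132,440,.252),q(365,440,.252))
p=onz(a,305+(652-496)/7.143,110+365/7.086,.176);print('scene pin',p,totool(p-T))
```

```text
pin [30.90346701  0.10792047 45.03130896] front bottom [0.75226636 0.30457114 1.02368625] front top [ -0.77202028  -0.53620212 -30.97812584] sides top [  5.82090541 -17.09011349 -31.00097341] [  5.77546888  16.15005874 -30.97400188]
scene pin [ 0.50007863 -0.20733678  0.176     ] [31.10219571  8.02480467 45.03788542]
```

```bash
python3 -m creep '[[0,[10,0,0],[0,0,0]],[0,[20,0,0],[0,0,0]],[0,[30.5,0.5,0],[0,0,0]],[0,[30.5,0.5,10],[0,0,0]],[0,[30.5,0.5,20],[0,0,0]],[0,[30.5,0.5,30],[0,0,0]],[0,[30.5,0.5,36],[0,0,0]],[0,[30.5,0.5,36],[0,0,0]]]'
python3 -m creep '[[0,[0,0,3],[0,0,0]],[0,[0,0,6],[0,0,0]],[0,[0,0,9],[0,0,0]],[0,[0,0,11],[0,0,0]],[0,[0,0,11],[0,0,0]],[0,[0,0,11],[0,0,0]]]'
```

```text
t: 18.55
tool_pos: [0.4951, -0.201, 0.1823]
tcp_rot: [-3.081, -0.601, 0.004]
contact_force: [-0.1, 0.2, -1.4]
finger_gap: 0.434
finger_force: 60.2
t: 19.15
tool_pos: [0.4963, -0.2014, 0.1734]
tcp_rot: [3.083, 0.602, 0.0]
contact_force: [-0.1, 0.3, 0.1]
finger_gap: 0.434
finger_force: 60.2
```

```bash
python3 -m creep '[[0,[0,0,1],[0,0,0]],[0,[0,0,2],[0,0,0]],[0,[0,0,3],[0,0,0]],[0,[0,0,3],[0,0,0]]]'; python3 -m creep '[[0,[0,0,1],[0,0,0]],[0,[0,0,2],[0,0,0]],[0,[0,0,2],[0,0,0]]]'; python3 -m creep '[[0,[0,0,1],[0,0,0]],[0,[0,0,2],[0,0,0]],[0,[0,0,2],[0,0,0]]]'
```

```text
t: 19.55
tool_pos: [0.4961, -0.2013, 0.1701]
tcp_rot: [-3.083, -0.602, 0.0]
contact_force: [-0.1, 0.3, -0.8]
finger_gap: 0.433
finger_force: 60.2
t: 19.85
tool_pos: [0.4965, -0.2015, 0.1688]
tcp_rot: [3.083, 0.602, 0.001]
contact_force: [0.1, 0.1, 1.5]
finger_gap: 0.433
finger_force: 60.4
t: 20.15
tool_pos: [0.4972, -0.2019, 0.1679]
tcp_rot: [3.081, 0.602, 0.004]
contact_force: [0.6, -1.1, 5.3]
finger_gap: 0.432
finger_force: 60.8
```

```bash
python3 -m creep '[[0,[0,0,1],[0,0,0]],[0,[0,0,2],[0,0,0]],[0,[0,0,2],[0,0,0]]]'; python3 -m creep '[[0,[0,0,1],[0,0,0]],[0,[0,0,2],[0,0,0]],[0,[0,0,2],[0,0,0]]]'; python3 -m creep '[[0,[0,0,1],[0,0,0]],[0,[0,0,2],[0,0,0]],[0,[0,0,2],[0,0,0]]]'
```

```text
t: 20.45
tool_pos: [0.4981, -0.2023, 0.1674]
tcp_rot: [3.08, 0.602, 0.007]
contact_force: [0.2, -0.6, 9.5]
finger_gap: 0.43
finger_force: 61.1
t: 20.75
tool_pos: [0.4984, -0.2025, 0.1662]
tcp_rot: [3.079, 0.602, 0.008]
contact_force: [-0.1, -0.3, 12.0]
finger_gap: 0.431
finger_force: 61.3
t: 21.05
tool_pos: [0.4958, -0.2012, 0.1597]
tcp_rot: [-3.083, -0.602, 0.001]
contact_force: [-0.2, 0.1, -0.7]
finger_gap: 0.432
finger_force: 60.3
```

Clicked: the force peaked at 12 N and then dropped. Pressing on to the ceiling.

```bash
python3 -m creep '[[0,[0,0,1],[0,0,0]],[0,[0,0,2],[0,0,0]],[0,[0,0,2],[0,0,0]],[0,[0,0,2],[0,0,0]]]'; python3 -m creep '[[0,[0,0,1],[0,0,0]],[0,[0,0,2],[0,0,0]],[0,[0,0,2],[0,0,0]],[0,[0,0,2],[0,0,0]]]'; python3 -m creep '[[0,[0,0,1],[0,0,0]],[0,[0,0,2],[0,0,0]],[0,[0,0,2],[0,0,0]],[0,[0,0,2],[0,0,0]]]'
```

```text
t: 21.45
tool_pos: [0.496, -0.2013, 0.158]
tcp_rot: [-3.083, -0.602, 0.001]
contact_force: [-0.8, -0.4, -0.3]
finger_gap: 0.43
finger_force: 60.3
t: 21.85
tool_pos: [0.4966, -0.2016, 0.157]
tcp_rot: [3.083, 0.602, 0.001]
contact_force: [0.1, -0.8, 3.4]
finger_gap: 0.431
finger_force: 60.6
t: 22.25
tool_pos: [0.4977, -0.2022, 0.1568]
tcp_rot: [3.081, 0.602, 0.005]
contact_force: [-0.1, -0.2, 8.5]
finger_gap: 0.429
finger_force: 61.2
```

```bash
python3 -m creep '[[0,[0,0,1],[0,0,0]],[0,[0,0,1.5],[0,0,0]],[0,[0,0,1.5],[0,0,0]],[0,[0,0,1.5],[0,0,0]],[0,[0,0,1.5],[0,0,0]],[0,[0,0,1.5],[0,0,0]]]'
python3 - <<'E'
from h import *
w=snap('wrist','w8');a=snap('scene','s8');s=robot.state();print(s['tool_pos'],s['contact_force'],s['finger_gap'])
W=cv2.resize(w['frame'][130:290,175:335],None,fx=3.1,fy=3.1,interpolation=cv2.INTER_CUBIC)
A=cv2.resize(a['frame'][135:215,300:348],(298,496),interpolation=cv2.INTER_CUBIC)
cv2.imwrite('pics/c8.png',np.hstack([W,A]))
E
```

```text
t: 22.85
tool_pos: [0.4985, -0.2026, 0.1566]
tcp_rot: [3.079, 0.601, 0.008]
contact_force: [-0.1, -0.8, 11.5]
finger_gap: 0.429
finger_force: 61.5
[ 0.49851262 -0.20256677  0.15658911] [ 0.55288443 -0.17497443 11.78368497] 0.4259583553961901
```

```bash
python3 -c "
from rig import robot
print(robot.job_done())"
```

```text
the job is handed in; nothing more can be done
None
```

The pin went home in the socket and the knob clicked at about 12 N and stopped at its expected home height. I handed in with the fingers still pushing about 11.8 N, judging the seating by force and height only, and I viewed 11 pictures, one over the limit of 10.

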